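# Rack the plug-in coils by height

### The arm

A 7-joint arm with a two-finger parallel gripper is mounted at the origin on the work surface. World frame = base frame: x ahead of the robot, y to its left, z up, the work surface at z = 0. Lengths are in m, angles in rad, forces in N, time in s.
With the tool pointing down it reaches from about 0.4 to 0.9 m from the base axis. Payload 5.5 kg.
Tool frame: the origin (TCP) lies between the finger pads; the fingertips stand 14 mm ahead of it and the grasp point (between the pads) lies 5 mm behind it; z points along the fingers, y is the direction in which the jaws open and shut (so a half turn about z gives the same grasp; the last joint's range is limited). The gripper opens to 92 mm and grips with 3 to 60 N. Pads are 19 mm wide; open, the fingers measure 130 mm over their backs; the gripper's body (75 mm by 190 mm) begins 47 mm behind the grasp point.
Start: joints at [-0.931, 0.501, -0.427, 1.55, 0.221, 1.138, -0.21], TCP at [0.239, 0.604, 0.241] pointing down, gripper open.
Joint ranges: [-2.88, 2.88], [-0.31, 2.03], [-1.54, 1.56], [0.2, 2.42], [-1.41, 4.55], [0.19, 2.02], [-2.57, 2.57]. Speed limits (rad/s): [2.57, 2.57, 3.14, 3.14, 3.14, 3.14, 3.14].

### API

Orientations are given as a rotation vector (axis times angle).
In Python, from bench import manip, optics gives the robot as it stands. Calls block until the motion is done:
- manip.move_ptp(position, orientation): joint-space move of the TCP to a pose.
- manip.move_straight(position, orientation=None, feed=0.15, contact_N=None): straight line of the TCP; orientation=None keeps the orientation; feed is the mean speed in m/s. With contact_N (N) it stops when the force on the tool has changed by that much, and returns True; else False.
- manip.move_j(angles): joint-space move.
- manip.ungrasp() and manip.close(): open the fingers fully, or close them until they stop; the grip force is fixed at half the most.
- manip.sleep(seconds).
- manip.inverse_kinematics(position, orientation): joint angles nearest the present ones, or None.
- manip.observe(): the state.
- optics.snapshot(name): name is "scene" or "top" or "wrist"; returns a dict with "image" (420x560x3 uint8, blue, green, red), "range_z" (420x560 float32, m along the optical axis (not along the pixel's ray), 0 where there is no reading), "vfov" (degrees; the focal length in pixels is half the picture's height over the tangent of half this angle, whatever the lens; pixels are square), "cx", "cy" (the principal point, pixels), "k1" (the pictures are not rectified: a ray, as slopes to the right and down, at radius r is drawn at 1 + k1 r^2 times it, then the intrinsics apply), "extrinsics" (4x4, takes a point from camera to world coordinates). Camera axes: x right, y down, z forward; pixel columns grow to the right and rows downward; lengths in m; the calibration is good to about 2 mm. A picture is of the moment at which its call begins.
A pose or a line that the arm cannot do raises manip.Unreachable and nothing moves.
- manip.hand_in(): hands the job in, once; it reports no verdict.
The state is a dict: "clock": time; "q": joint angles; "joint_vel": joint speeds; "tau": joint torques, N m; "eef_pos": TCP position; "tool_rot": TCP orientation; "contact_force": force on the tool from outside, world axes, zero at the start; "ft_torque": the same for the moment, N m; "grip_width": opening from 0.0 (shut) to 1.0 (fully open).
Only numpy, scipy, OpenCV 4.12 (cv2) and the standard library are available. Lean on these libraries where they do the work, as an engineer would, in place of code of your own. Each camera call takes 0.05 s, during which the arm holds its last target. There are 200 camera calls.

### The job

Put the four plug-in coils away on the rack in order of height: stand each one upright in the middle of its own white pad, the tallest on the pad next to the red end block and then down in height to the shortest beside the black one. Leave the glass valve standing where it is.

Things in the scene. Friction and masses are not known exactly. Their poses are not given: they have to be found in the camera images.
- coil_green_center (a point): Loose plug-in radio coil: an upright cylinder, 39 mm in diameter and 95 mm tall, about 120 g, wound in green, with a black base and a thin black top rim round a green disc. The point is the coil's centre, half-way up (47.5 mm above its underside); z is its upright axis.
- coil_copper_center (a point): Loose plug-in radio coil: an upright cylinder, 39 mm in diameter and 80 mm tall, about 100 g, wound in bare copper, with a black base and a thin black top rim round a copper disc. The point is the coil's centre, half-way up (40.0 mm above its underside); z is its upright axis.
- coil_yellow_center (a point): Loose plug-in radio coil: an upright cylinder, 39 mm in diameter and 65 mm tall, about 80 g, wound in yellow, with a black base and a thin black top rim round a yellow disc. The point is the coil's centre, half-way up (32.5 mm above its underside); z is its upright axis.
- coil_blue_center (a point): Loose plug-in radio coil: an upright cylinder, 39 mm in diameter and 50 mm tall, about 60 g, wound in blue, with a black base and a thin black top rim round a blue disc. The point is the coil's centre, half-way up (25.0 mm above its underside); z is its upright axis.
- pad_a_top (a point): White round pad, 60 mm in diameter, fixed on the brown wooden rack board (85 x 430 mm, 6 mm thick). The point is the centre of the pad's top face, 8 mm above the bench. The four pads a, b, c, d lie in that order along the row, 85 mm apart; a is at the robot's left (+y) end, d at its right.
- pad_b_top (a point): White round pad, 60 mm in diameter, fixed on the brown wooden rack board (85 x 430 mm, 6 mm thick). The point is the centre of the pad's top face, 8 mm above the bench. The four pads a, b, c, d lie in that order along the row, 85 mm apart; a is at the robot's left (+y) end, d at its right.
- pad_c_top (a point): White round pad, 60 mm in diameter, fixed on the brown wooden rack board (85 x 430 mm, 6 mm thick). The point is the centre of the pad's top face, 8 mm above the bench. The four pads a, b, c, d lie in that order along the row, 85 mm apart; a is at the robot's left (+y) end, d at its right.
- pad_d_top (a point): White round pad, 60 mm in diameter, fixed on the brown wooden rack board (85 x 430 mm, 6 mm thick). The point is the centre of the pad's top face, 8 mm above the bench. The four pads a, b, c, d lie in that order along the row, 85 mm apart; a is at the robot's left (+y) end, d at its right.
- red_block: Red end block, 70 x 28 mm and 22 mm high, fixed on the rack board at one end of the row of pads (either end), 65.5 mm from the centre of the nearest pad; a black block of the same size is at the other end. Origin: centre of its underside, 6 mm above the bench.
- valve_center (a point): Loose glass radio valve (vacuum tube) with a black base and clear grey glass bulb with a silvery top, 36 mm in diameter, 75 mm tall, standing among the coils; to be left alone. The point is its centre, half-way up; z is its upright axis.

How it is judged:
By the outcome, as a careful person would: the job done as asked, in the order asked, and still so for the second after the job is handed in, with the robot touching nothing.
It also fails if it takes over 122 s, if anything falls off the work surface, if the arm or the gripper's body presses on something with over 40 N, if the wrist force passes 120 N, or if a joint passes its speed limit or range.

## Working session

There is one attempt and no reset: what is moved stays moved. The work goes in short steps, each a Python script; the robot and the scene stay as the last script left them, time stands still between calls to the robot, and variables do not carry over. Pictures are saved under pics/ and viewed, about 12 in all and at most 16, crops included, and the job is handed in when it is done.

```bash
mkdir -p pics; ls; cat > h.py <<'E'
import numpy as np, cv2
from bench import manip, optics
def K(s):
    f=s["image"].shape[0]/2/np.tan(np.radians(s["vfov"])/2); return f
def ray(s,u,v):
    f=K(s); M=np.array([[f,0,s["cx"]],[0,f,s["cy"]],[0,0,1.]])
    p=cv2.undistortPoints(np.array([[[u,v]]],float),M,np.array([s["k1"],0,0,0,0.]))[0,0]
    E=np.array(s["extrinsics"]); return E[:3,3],E[:3,:3]@np.array([p[0],p[1],1.])
def on_plane(s,u,v,z):
    o,d=ray(s,u,v); return o+d*(z-o[2])/d[2]
def at_depth(s,u,v):
    o,d=ray(s,u,v); return o+d*s["range_z"][int(round(v)),int(round(u))]
E
python3 - <<'E'
from h import *
for n in("scene","top"):
    s=optics.snapshot(n); cv2.imwrite(f"pics/{n}0.png",s["image"])
    print(n,s["vfov"],s["cx"],s["cy"],s["k1"],np.round(s["extrinsics"],3).tolist())
print(manip.observe())
E
```

```text
pics
scene 44.052062181309786 280.7586687543802 194.73166581211757 -0.0702481194392917 [[0.451, 0.737, -0.503, 1.116], [0.892, -0.373, 0.254, -0.308], [0.0, -0.564, -0.826, 1.031], [0.0, 0.0, 0.0, 1.0]]
top 44.51626704476719 276.49862471845586 211.49853664265447 0.05938491276382407 [[-0.006, -0.992, 0.123, 0.368], [-1.0, 0.007, 0.006, -0.012], [-0.007, -0.123, -0.992, 1.229], [0.0, 0.0, 0.0, 1.0]]
{'clock': 0.1, 'q': array([-0.9307901 ,  0.50172684, -0.42680364,  1.5513117 ,  0.22081826,
        1.13832402, -0.21025024]), 'joint_vel': array([ 0.00010496, -0.00232144, -0.00098261, -0.00106807,  0.00205967,
        0.00129696, -0.00041687]), 'tau': array([-1.22423755e-02, -5.67866421e+01, -5.83904117e+00, -2.79910898e+01,
       -6.90996205e-02,  2.40889052e-02,  2.02225641e-05]), 'eef_pos': array([0.23899791, 0.60382784, 0.23981285]), 'tool_rot': array([-5.88176133e-01, -3.08567882e+00,  2.63441225e-03]), 'contact_force': array([0.31281   , 0.76222032, 0.1629049 ]), 'ft_torque': array([ 0.01855285, -0.01665898, -0.00664589]), 'grip_width': 0.9950281353761874}
```

View pics/top0.png

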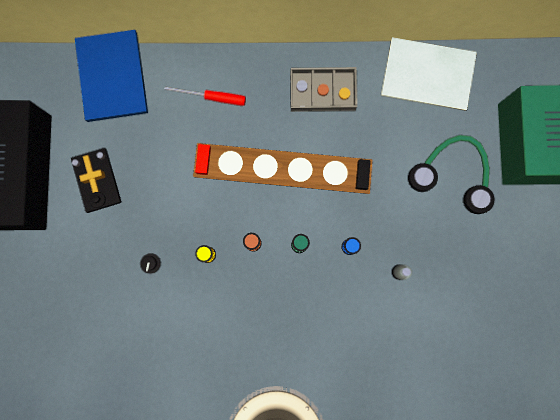

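View pics/scene0.png

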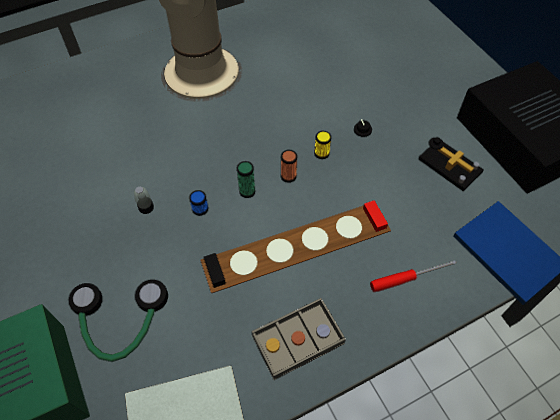

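The red block is at the +y end of the row, around pixel (203,158), so pad a is beside it. That gives green→a, copper→b, yellow→c, blue→d. The coil tops are at about yellow (204,254), copper (252,241), green (300,243) and blue (352,246), with the valve at (402,272).

```bash
cat > measure.py <<'E'
from h import *
H={"green":.095,"copper":.080,"yellow":.065,"blue":.050}
HUE={"green":(60,95),"copper":(3,16),"yellow":(22,35),"blue":(100,118)}
def blobs(m,amin):
    n,l,st,c=cv2.connectedComponentsWithStats(m.astype(np.uint8))
    return [(l==i,st[i],c[i]) for i in range(1,n) if st[i][4]>=amin]
def centre(m):
    cs,_=cv2.findContours(m.astype(np.uint8),cv2.RETR_EXTERNAL,cv2.CHAIN_APPROX_NONE)
    return cv2.fitEllipse(max(cs,key=cv2.contourArea))
def pads(s,roi):
    hsv=cv2.cvtColor(s["image"],cv2.COLOR_BGR2HSV); m=(hsv[...,1]<50)&(hsv[...,2]>190)
    r=np.zeros_like(m); r[roi[0]:roi[1],roi[2]:roi[3]]=1
    out=[on_plane(s,*centre(b)[0],.008) for b,_,_ in blobs(m&r,200)]
    return sorted(out,key=lambda p:-p[1])
E
python3 - <<'E'
from measure import *
s=optics.snapshot("top")
P=pads(s,(130,200,190,375))
for p in P: print("pad",p.round(4))
hsv=cv2.cvtColor(s["image"],cv2.COLOR_BGR2HSV)
g={"green":(300,243),"copper":(252,241),"yellow":(204,254),"blue":(352,246)}
for n,(u,v) in g.items():
    h=hsv[...,0]; lo,hi=HUE[n]; m=(h>=lo)&(h<=hi)&(hsv[...,1]>90)&(hsv[...,2]>40)
    r=np.zeros_like(m); r[v-16:v+17,u-16:u+17]=1; m&=r
    b=max(blobs(m,20),key=lambda b:b[1][4])
    # depth gating to keep the top disc
    e=centre(b[0]); p=on_plane(s,*e[0],H[n]); q=at_depth(s,*e[0])
    print(n,hsv[v,u],b[1],np.round(e[0],1),np.round(e[1],1),p.round(4),q.round(4),np.hypot(*p[:2]).round(3))
print("valve",on_plane(s,402,271,.07))
z=s["image"][130:290,130:430]; cv2.imwrite("pics/crop.png",cv2.resize(z,None,fx=2.6,fy=2.6,interpolation=2))
E
```

```text
pad [0.6401 0.1064 0.008 ]
pad [0.6313 0.0225 0.008 ]
pad [ 0.6224 -0.062   0.008 ]
pad [ 0.6137 -0.1463  0.008 ]
green [ 80 161 136] [294 235  14  15 162] [300.5 242. ] [13.3 13.7] [ 0.4408 -0.0582  0.095 ] [ 0.4408 -0.0582  0.0956] 0.445
copper [  9 161 209] [244 234  15  14 164] [251.  240.6] [13.3 13.9] [0.4457 0.052  0.08  ] [0.4458 0.0521 0.0772] 0.449
yellow [ 30 255 248] [196 246  19  17 213] [204.7 253.9] [14.4 17.9] [0.4174 0.1575 0.065 ] [0.4173 0.1574 0.0656] 0.446
blue [107 206 230] [342 239  18  15 193] [351.  245.8] [13.8 16.9] [ 0.4344 -0.1754  0.05  ] [ 0.4344 -0.1753  0.051 ] 0.469
valve [ 0.37655771 -0.28454384  0.07      ]
```

View pics/crop.png

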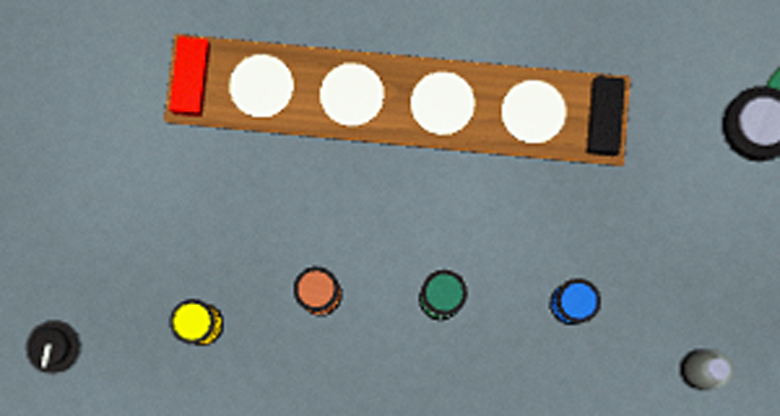

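```bash
cat >> measure.py <<'E'
def top_disc(s,u,v,h,w=22):
    """centre of the top face: pixels near (u,v) whose height by range is near h"""
    m=np.zeros(s["range_z"].shape,bool)
    for j in range(v-w,v+w):
        for i in range(u-w,u+w):
            if s["range_z"][j,i]>0: m[j,i]=abs(at_depth(s,i,j)[2]-h)<.008
    b=max(blobs(m,20),key=lambda b:b[1][4]); (c,r)=cv2.minEnclosingCircle(np.argwhere(b[0])[:,::-1].astype(np.float32))
    return on_plane(s,*b[2],h),on_plane(s,*c,h),b[1]
E
cat > pick.py <<'E'
from measure import *
from scipy.spatial.transform import Rotation as R
def orient(sign):
    y=np.array([.9946,-.104,0])*sign; z=np.array([0,0,-1.]); y/=np.linalg.norm(y)
    return R.from_matrix(np.c_[np.cross(y,z),y,z]).as_rotvec()
def gh(h): return max(.028,h-.030)-.005   # TCP height above the underside
def pick_place(h,src,dst,rot,zsrc=0.,zdst=.008):
    UP=.125; t=gh(h)
    manip.move_ptp([*src[:2],zsrc+t+UP],rot)
    hit=manip.move_straight([*src[:2],zsrc+t],feed=.12,contact_N=8)
    manip.close(); o=manip.observe(); print("grip",hit,o["grip_width"].round(3),o["eef_pos"].round(4))
    manip.move_straight([*src[:2],zsrc+t+UP],feed=.2); print("lifted",manip.observe()["grip_width"].round(3),manip.observe()["contact_force"].round(2))
    manip.move_ptp([*dst[:2],zdst+t+UP],rot)
    manip.move_straight([*dst[:2],zdst+t+.01],feed=.15)
    hit=manip.move_straight([*dst[:2],zdst+t-.003],feed=.02,contact_N=4)
    o=manip.observe(); print("down",hit,(o["eef_pos"][2]-zdst-t).round(4),o["eef_pos"].round(4))
    manip.ungrasp()
    manip.move_straight([*dst[:2],zdst+t+UP],feed=.2); print("t",manip.observe()["clock"])
E
python3 - <<'E'
from pick import *
import json
s=optics.snapshot("top"); P=[p.tolist() for p in pads(s,(130,200,190,375))]
g={"green":(300,243),"copper":(252,241),"yellow":(204,254),"blue":(352,246)}
C={}
for n,(u,v) in g.items():
    a,b,st=top_disc(s,u,v,H[n]); print(n,a.round(4),b.round(4),st); C[n]=a.tolist()
json.dump([P,C],open("m.json","w"))
for sg in(1,-1):
    for p in [*C.values(),*P]:
        q=manip.inverse_kinematics([*p[:2],.15],orient(sg)); q2=manip.inverse_kinematics([*p[:2],.03],orient(sg)); print(sg,None if q is None else np.round(q,2), None if q2 is None else 'ok')
E
```

```text
green [ 0.4406 -0.058   0.095 ] [ 0.4406 -0.0581  0.095 ] [292 234  18  17 242]
copper [0.4451 0.0517 0.08  ] [0.4452 0.0515 0.08  ] [243 233  17  17 236]
yellow [0.4192 0.1599 0.065 ] [0.419  0.1599 0.065 ] [195 245  18  17 234]
blue [ 0.4356 -0.1777  0.05  ] [ 0.4357 -0.1776  0.05  ] [344 237  17  17 231]
1 [-0.06  0.23  0.15  2.15 -0.05  0.77  0.01] ok
1 [-0.22  0.24  0.05  2.13 -0.02  0.77 -0.26] ok
1 [-0.39  0.24 -0.04  2.13  0.01  0.77 -0.54] ok
1 [-0.04  0.29  0.43  2.09 -0.17  0.79  0.39] ok
1 [-0.19  0.56 -0.02  1.64  0.01  0.94 -0.32] ok
1 [-0.13  0.53  0.07  1.69 -0.05  0.92 -0.14] ok
1 [-0.06  0.52  0.15  1.71 -0.1   0.92  0.03] ok
1 [ 0.05  0.53  0.19  1.7  -0.12  0.92  0.18] ok
-1 [-0.98  0.64  1.37  2.17 -0.77  0.99 -2.41] ok
-1 [ 0.86  0.59 -1.29  2.1   0.7   0.98  2.22] ok
-1 [ 0.13  0.3  -0.62  2.11  0.24  0.8   2.39] ok
-1 [-0.68  0.71  1.36  2.11 -0.83  1.04 -2.12] ok
-1 [ 0.21  0.63 -0.59  1.63  0.4   1.01  2.53] ok
-1 [-0.88  1.02  1.35  1.71 -1.04  1.31 -2.55] ok
-1 [-0.75  1.01  1.35  1.73 -1.03  1.3  -2.41] ok
-1 [-0.61  1.02  1.35  1.72 -1.03  1.31 -2.27] ok
```

```bash
python3 - <<'E'
from pick import *
import json
P,C=json.load(open("m.json")); r=orient(1)
manip.move_ptp([.5,-.1,.3],r)
pick_place(H["blue"],C["blue"],P[3],r)
s=optics.snapshot("top"); cv2.imwrite("pics/b.png",s["image"])
s=optics.snapshot("wrist"); cv2.imwrite("pics/bw.png",s["image"])
E
```

```text
Traceback (most recent call last):
  File "pick.py", line 11, in pick_place
    manip.close(); o=manip.observe(); print("grip",hit,o["grip_width"].round(3),o["eef_pos"].round(4))
                                                       ^^^^^^^^^^^^^^^^^^^^^
AttributeError: 'float' object has no attribute 'round'
```

```bash
sed -i 's/o\["grip_width"\].round(3)/round(o["grip_width"],3)/; s/manip.observe()\["grip_width"\].round(3)/round(manip.observe()["grip_width"],3)/' pick.py
sed -i 's/zdst=.008):/zdst=.008,held=False):/; s/^    manip.move_ptp(\[\*src\[:2\],zsrc+t+UP\],rot)/    hit=None\n    if not held: manip.move_ptp([*src[:2],zsrc+t+UP],rot)/; s/^    hit=manip.move_straight(\[\*src/    if not held: hit=manip.move_straight([*src/' pick.py; sed -n 7,24p pick.py
python3 - <<'E'
from pick import *
import json
P,C=json.load(open("m.json")); r=orient(1)
pick_place(H["blue"],C["blue"],P[3],r,held=True)
s=optics.snapshot("top"); cv2.imwrite("pics/b.png",s["image"])
s=optics.snapshot("wrist"); cv2.imwrite("pics/bw.png",s["image"])
E
```

```text
def pick_place(h,src,dst,rot,zsrc=0.,zdst=.008,held=False):
    UP=.125; t=gh(h)
    hit=None
    if not held: manip.move_ptp([*src[:2],zsrc+t+UP],rot)
    if not held: hit=manip.move_straight([*src[:2],zsrc+t],feed=.12,contact_N=8)
    manip.close(); o=manip.observe(); print("grip",hit,round(o["grip_width"],3),o["eef_pos"].round(4))
    manip.move_straight([*src[:2],zsrc+t+UP],feed=.2); print("lifted",round(manip.observe()["grip_width"],3),manip.observe()["contact_force"].round(2))
    manip.move_ptp([*dst[:2],zdst+t+UP],rot)
    manip.move_straight([*dst[:2],zdst+t+.01],feed=.15)
    hit=manip.move_straight([*dst[:2],zdst+t-.003],feed=.02,contact_N=4)
    o=manip.observe(); print("down",hit,(o["eef_pos"][2]-zdst-t).round(4),o["eef_pos"].round(4))
    manip.ungrasp()
    manip.move_straight([*dst[:2],zdst+t+UP],feed=.2); print("t",manip.observe()["clock"])
grip None 0.421 [ 0.4356 -0.1777  0.023 ]
lifted 0.418 [ 0.08 -0.33 -1.47]
down True -0.0 [ 0.6138 -0.1463  0.031 ]
t 10.625
```

View pics/bw.png

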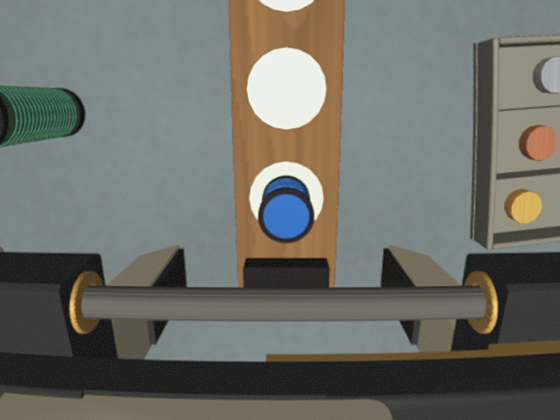

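View pics/b.png

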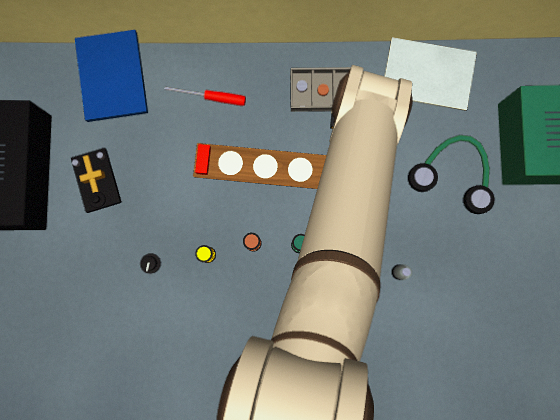

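Blue stands on pad d (wrist view: coil top at (286,215), pad centre about (286,195)). The offset is what I'd expect from perspective. On to the other three.

```bash
python3 - <<'E'
from pick import *
import json
P,C=json.load(open("m.json")); r=orient(1)
for n,k in(("yellow",2),("copper",1),("green",0)):
    print(n); pick_place(H[n],C[n],P[k],r)
    o=manip.observe()
manip.move_ptp([.35,.45,.35],r)
s=optics.snapshot("top"); cv2.imwrite("pics/c.png",s["image"])
f=K(s); E=np.linalg.inv(s["extrinsics"])
M=np.array([[f,0,s["cx"]],[0,f,s["cy"]],[0,0,1.]])
for n,k in(("green",0),("copper",1),("yellow",2),("blue",3)):
    q=[*P[k][:2],.008+H[n]]
    uv=cv2.projectPoints(np.array([q]),cv2.Rodrigues(E[:3,:3])[0],E[:3,3],M,np.array([s["k1"],0,0,0]))[0][0,0].round().astype(int)
    a,b,st=top_disc(s,*uv,H[n]+.008); print(n,uv,"err mm",((a-q)[:2]*1000).round(1),st)
E
```

```text
yellow
grip False 0.419 [0.4191 0.1599 0.03  ]
lifted 0.422 [-0.61  0.15 -0.67]
down True -0.0 [ 0.6226 -0.0619  0.038 ]
t 19.275
copper
grip False 0.424 [0.4451 0.0517 0.045 ]
lifted 0.42 [-0.19  0.32 -0.88]
down True -0.0 [0.6315 0.0225 0.053 ]
t 26.9417
green
grip False 0.418 [ 0.4406 -0.058   0.06  ]
lifted 0.421 [-0.59  0.62 -2.44]
down True -0.0 [0.6402 0.1065 0.068 ]
t 34.8417
green [226 153] err mm [-1.2 -0.6] [218 146  18  17 240]
copper [264 158] err mm [-0.6  0.1] [256 151  17  17 232]
yellow [301 163] err mm [-0.8  1.2] [292 156  17  17 227]
blue [337 168] err mm [-0.5  0.1] [329 161  17  16 224]
```

View pics/c.png

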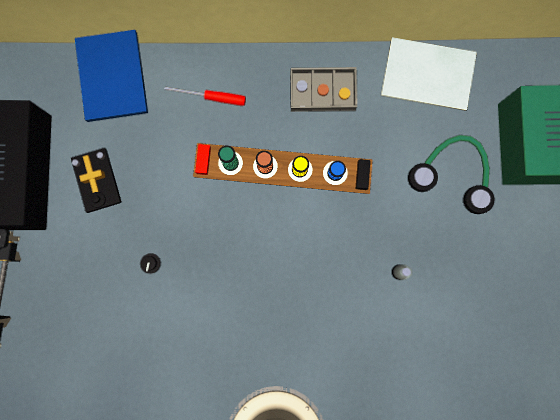

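All four coils stand on their pads, with tops at about (228,152), (264,157), (300,163) and (337,169). The valve is still at (402,272). The gripper is parked near the black box at the left, so I'll check the contact force before handing in.

```bash
python3 - <<'E'
from pick import *
o=manip.observe(); print(o["contact_force"].round(2),o["eef_pos"].round(3),o["clock"])
s=optics.snapshot("scene"); cv2.imwrite("pics/d.png",s["image"])
E
```

```text
[-0.42 -1.4   0.93] [0.351 0.449 0.349] 36.6333
```

View pics/d.png

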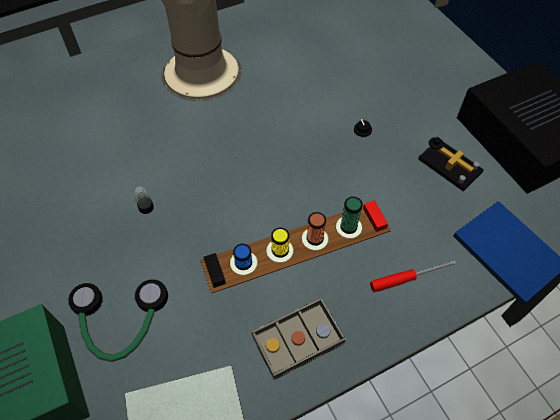

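The scene view shows all four coils upright on the pads: green (350,215) beside red, then copper, yellow, and blue (243,258) beside black. The valve hasn't moved, at (144,200). The arm is clear of everything.

```bash
python3 -c "
from bench import manip; print(manip.hand_in())"
```

```text
the job is handed in; nothing more can be done
None
```

The four coils are on the rack in height order and the job is handed in, at about 37 s on the robot's clock. Green (tallest) is next to the red block, then copper, yellow and blue beside the black one. I did not touch the valve.

- **Centring:** the final top view put every coil within about 1.5 mm of its pad centre, which is inside the roughly 2 mm calibration accuracy.
- **Standing:** the top and scene views show all four upright and the valve where it was. The arm was parked clear, with only about 1.7 N read on the tool, which I took as residual rather than contact.
- **Failed step:** one script stopped on a print error while the gripper was closed on the blue coil. I carried on from there and it was placed normally. No check failed or disagreed.

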